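# Close and child-lock the dishwasher tablet box

### The arm

A 6-joint arm with a two-finger parallel gripper is mounted at the origin on a cart in front of the work surface, level with it; the furniture and walls round the work are solid. World frame = base frame: x ahead of the robot, y to its left, z up, the work surface at z = 0. Lengths are in m, angles in rad, forces in N, time in s.
With the tool pointing down it reaches from about 0.3 to 0.825 m from the base axis. Payload 5.4 kg.
Tool frame: the origin (TCP) lies at the very end of the fingers, on their centre line; the grasp point (between the pads) lies 19 mm behind it; z points along the fingers, y is the direction in which the jaws open and shut (so a half turn about z gives the same grasp; the last joint's range is limited). The gripper opens to 92 mm and grips with 3 to 60 N. Pads are 20 mm wide; open, the fingers measure 128 mm over their backs; the gripper's body (75 mm by 189 mm) begins 69 mm behind the grasp point.
Start: joints at [-1.319, 0.158, 1.597, -0, 1.386, -0.21], TCP at [0.256, -0.515, 0.215] pointing down, gripper open.
Joint ranges: [-2.91, 2.91], [-0.94, 2.29], [0.18, 2.7], [-1.29, 4.43], [0.17, 2.64], [-3, 3]. Speed limits (rad/s): [2.57, 2.57, 3.14, 3.14, 3.14, 3.14].

### API

Orientations are given as [roll, pitch, yaw] about the fixed x, y, z axes, in that order (R = Rz(yaw) Ry(pitch) Rx(roll)).
In Python, from rig import manip, optics gives the robot as it stands. The module is installed in compiled form; this text tells all that it offers.
- The arm moves only by the tool apply_moves, never from a script. Its argument "series" is text: rows parted by semicolons, each of 7 numbers parted by spaces: the turn, a rotation vector about the tool's x, y, z in rad, then the shift along the tool's x, y, z in mm, then the closure, from 0 (fully open) to 1 (shut). A call has 1 to 8 rows; each row shifts and turns the pose as measured when the row begins, along the tool's axes as they then stand; what a row does not reach is not made up. A row lasts 1/10 s, in which the tool goes at most 50 mm and 8.59 degrees, less where a joint would pass 70% of its speed; a pose out of reach is approached as far as the arm can. A call is refused whole if a number of a shift passes 50 or a number of a turn 0.15, either way. A call with a gripper value outside its range is refused whole. The fingers move at their own pace and stop on an object; the grip force is fixed at half the most. Time passes only in rows, so rows that do not move let the fingers close. It gives the time, the measured TCP pose, the force and the opening at its end, in the units of the state.
- manip.sense(): the state, without advancing time (a new reading comes with each control period).
- optics.camera(name): name is "scene" or "top"; returns a dict with "color" (480x640x3 uint8, red, green, blue), "fov_y" (degrees; the focal length in pixels is half the picture's height over the tangent of half this angle, whatever the lens; pixels are square), "cx", "cy" (the principal point, pixels), "D" ([k1, k2, p1, p2, k3] as OpenCV has them; the pictures are not rectified), "R" (3x3) and "t" (3): a world point X has camera coordinates R X + t. Camera axes: x right, y down, z forward; pixel columns grow to the right and rows downward; lengths in m; the calibration is good to about 2 mm. A picture is of the moment at which its call begins. There is no depth.
- manip.close_job(): hands the job in, once; it reports no verdict.
The state is a dict: "clock": time; "qpos": joint angles; "dq": joint speeds; "tau": joint torques, N m; "ee_pos": TCP position; "ee_rot": TCP orientation; "force": force on the tool from outside, world axes, zero at the start; "moment": the same for the moment, N m; "finger_gap": opening from 0.0 (shut) to 1.0 (fully open).
Only numpy, scipy, OpenCV 4.12 (cv2) and the standard library are available. Lean on these libraries where they do the work, as an engineer would, in place of code of your own. Each camera call takes 0.05 s, during which the arm holds its last target.

### The job

Push the lid of the white tablet box down shut, then child-lock it: pinch the two release tabs of the locking knob firmly but without breaking them, turn the knob clockwise until the tabs have clicked out into the locked notch and the steel bolt lies over the lid, and let go. The notch cannot be seen and must be felt for; leave the garlic, salt shaker and teaspoon where they are.

Things in the scene. Friction and masses are not known exactly. Their poses are not given: they have to be found in the camera images.
- tablet_box: white plastic box fixed to the worktop, 220 (x) x 160 (y) mm. Origin: centre of its underside; its z is up. Its -x half is a deck, 56 mm high, that carries the locking knob (axis at x = -65 mm, y = 0) on a round housing, 70 mm in diameter, top at 84 mm; its +x half is the compartment with the lid.
- lid (a joint): lid angle, rad: 0 shut (top then 64 mm above the worktop), growing as the front edge rises, up to 1.4. Lid 130 x 160 x 6 mm, hinged about the box's y axis at box x = +108 mm, 61 mm up, reaching from there towards the knob. Friction holds it at any angle. Press it shut near its front edge with closed fingers, 2 to 4 N. If the knob is turned first, the bolt stops the lid from shutting.
- lid_push (a point): point on the lid's top face, on its centre line, 105 mm from the hinge and 25 mm from the front edge: where to press.
- knob (a joint): knob angle, rad: 0 in the open notch, growing clockwise seen from above; mechanical end at 1.7. Stiff: drag about 0.32 N m, so it turns only under a firm pinch of about 20 N. The locked notch lies somewhere between 0.92 and 1.48 (differs from box to box, not visible), with about 0.03 rad of play either way. The bolt, a steel bar reaching 55 mm from the axis, points at the lid (box +x) at 1.2.
- knob_grip (a point): on the knob's axis, 101 mm above the worktop, level with the middle of the tabs; it turns with the knob: the tabs lie on its +y and -y sides. The knob is round, 44 mm in diameter, from 86 to 112 mm above the worktop, with a small raised pointer bar on top above the bolt.
- tab_a_face (a point): middle of the outer face of the tab on the knob's +y side. Each tab is an upright plate with a flat face 14 mm wide and 24 mm tall (89 to 113 mm above the worktop), 60 mm over both faces when out, 48 mm when both are fully in. Clear space below the tabs down to the housing is 5 mm.
- tab_b_face (a point): the same for the tab on the -y side.
- tab_a (a joint): how far the tab on the +y side is pressed in, m: 0 out, 0.006 fully in. Its spring takes 5 N to start and 7.4 N fully in. The knob is free to turn only while both tabs are in by 4.5 mm or more: each has a hidden tooth that stands in a notch of a fixed ring when it is out. The thin plastic breaks above 35 N on either tab.
- tab_b (a joint): the same for the tab on the -y side. Between the two notches a loosened tab springs back only to 4.5 mm in (51 mm over both faces) and rests on the ring; over the locked notch it springs right out (60 mm over both) and the knob is locked again. Loosened means held with less than 4 N or let go. Pinching again frees it again.
- garlic: bystander: garlic bulb, 60 mm, beside the box; leave it.
- salt_shaker: bystander: glass salt shaker, 44 mm wide, 90 mm tall, beside the box; leave it.
- teaspoon: bystander: steel teaspoon, 130 mm long, lying in front of the box to one side; leave it.

How it is judged:
On the way, in this order (a step that is already met when the one before it is completed fails the run):
1. the lid is pressed shut while the knob is still open (value of joint lid below 0.03 rad and value of joint knob below 0.2 rad), for 0.2 s.
2. both tabs are pinched in and the knob is turned away from the open notch (value of joint each of tab_a, tab_b above 0.003 m and value of joint knob above 0.3 rad), for 0.1 s.
At the end, for the whole second after the job is handed in: the lid is shut (within 0.03 rad), the knob stands past 0.85 rad at rest with both tabs sprung out to within 1.5 mm, that is, latched in the locked notch (value of joint lid below 0.03 rad and value of joint knob above 0.85 rad and value of joint each of tab_a, tab_b below 0.0015 m and velocity of joint knob between -0.05 and 0.05 rad/s); the robot touches nothing.
It fails at once if a tab is squeezed or forced with more than 35 N (contact force between the fingers and tab_a above 35 N or contact force between the fingers and tab_b above 35 N).
It fails at once if the garlic, the salt shaker or the teaspoon is moved by more than 30 mm (distance of any of garlic, salt_shaker, teaspoon from where it was at the start of the episode above 0.03 m).
It also fails if it takes over 70 s, if anything falls off the work surface, if the arm or the gripper's body presses on something with over 40 N, if the wrist force passes 120 N, or if a joint passes its speed limit or range.

## Working session

There is one attempt and no reset: what is moved stays moved. The work goes in short steps, Python scripts to look and compute and a tool call to move; the robot and the scene stay as the last step left them, time stands still between calls to the robot, and variables do not carry over. Pictures are saved under pics/ and viewed, and the job is handed in when it is done.

Besides the shell and the picture viewer there is one more tool, called after "Emit:" as name(argument=value, ...) on one line, values as JSON. apply_moves: Moves the arm, as the interface text tells. Its arguments: {"type":"object","properties":{"series":{"type":"string"}},"required":["series"]}

```bash
mkdir -p pics; python3 - <<'E'
from rig import manip, optics
import cv2
print(manip.sense())
for n in("scene","top"):
    c=optics.camera(n); cv2.imwrite(f"pics/{n}0.png",c["color"][:,:,::-1])
    print(n,{k:v for k,v in c.items() if k!="color"})
E
```

```text
{'clock': 0.0, 'qpos': array([-1.31910813e+00,  1.59044998e-01,  1.59822794e+00, -3.11720187e-05,
        1.38618015e+00, -2.10074476e-01]), 'dq': array([ 0.00094898,  0.00141818,  0.00081531, -0.00169752,  0.00049545,
       -0.00107387]), 'tau': array([-8.47251449e-04, -3.85578561e+01, -3.22103834e+01,  7.01706321e-02,
        3.80575459e-02, -1.53759875e-04]), 'ee_pos': array([ 0.25600435, -0.51416936,  0.21362334]), 'ee_rot': array([-3.13976673e+00, -3.58003420e-04,  4.61768096e-01]), 'force': array([-0.48083328, -0.03198768,  0.07006136]), 'moment': array([-0.00508707,  0.00152532,  0.01291506]), 'finger_gap': 0.997587810678332}
scene {'fov_y': 46.11444782527832, 'cx': 328.2626210861517, 'cy': 232.13556100044354, 'D': array([-0.14959131,  0.        ,  0.        ,  0.        ,  0.        ]), 'R': array([[ 0.90090536, -0.43395712,  0.00712433],
       [-0.314539  , -0.66412515, -0.67823522],
       [ 0.29905645,  0.60878486, -0.73481034]]), 't': array([-0.46696573,  0.32418797,  0.68624175])}
top {'fov_y': 55.40887385178161, 'cx': 314.09728213512307, 'cy': 239.84152847874628, 'D': array([-0.09476633,  0.        ,  0.        ,  0.        ,  0.        ]), 'R': array([[-0.01051642, -0.99979335, -0.01739743],
       [-0.99654223,  0.01191309, -0.08222932],
       [ 0.08241958,  0.01647252, -0.99646157]]), 't': array([0.09915132, 0.59111436, 0.911018  ])}
```

View pics/scene0.png

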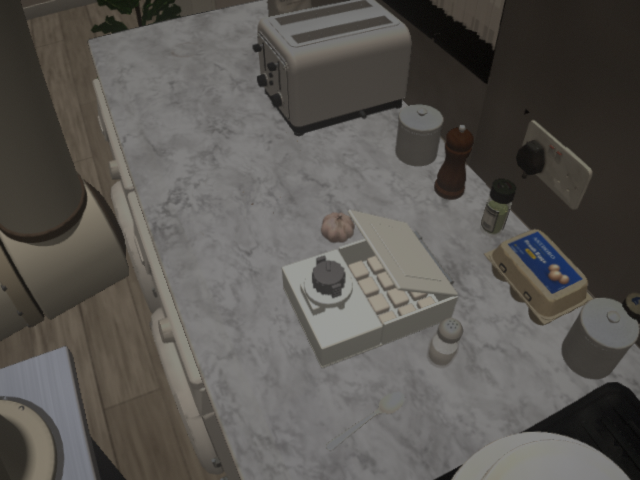

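View pics/top0.png

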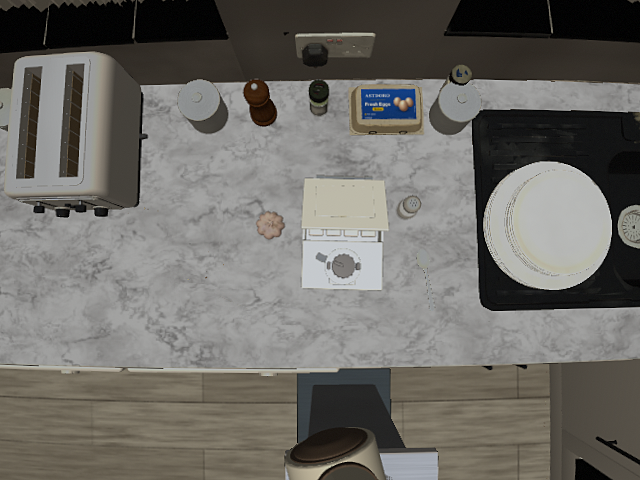

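```bash
python3 - <<'E'
import cv2
a=cv2.imread("pics/top0.png")[165:305,240:440]; cv2.imwrite("pics/top0c.png",cv2.resize(a,None,fx=4,fy=4,interpolation=cv2.INTER_CUBIC))
a=cv2.imread("pics/scene0.png")[200:375,270:470]; cv2.imwrite("pics/scene0c.png",cv2.resize(a,None,fx=3.4,fy=3.4,interpolation=cv2.INTER_CUBIC))
E
```

```text
(no output)
```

View pics/top0c.png

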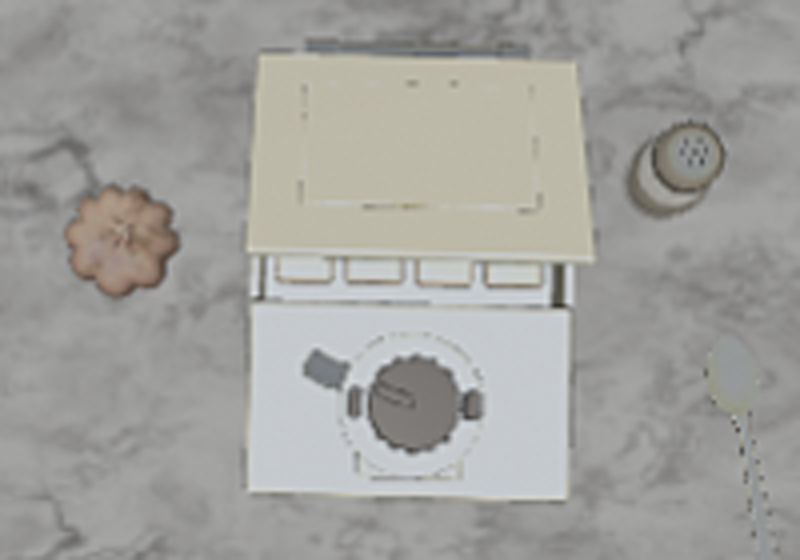

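View pics/scene0c.png

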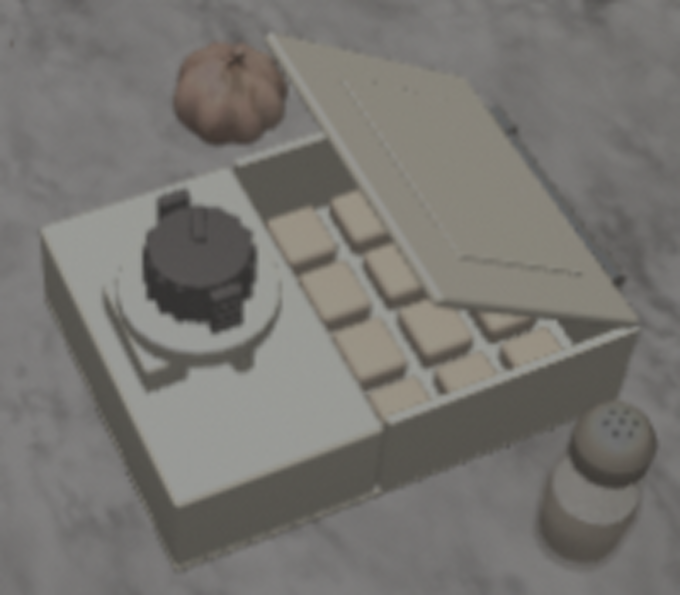

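```bash
cat >h.py <<'E'
import numpy as np, cv2
from rig import manip, optics
def K(c):
    f=240/np.tan(np.radians(c["fov_y"])/2); return np.array([[f,0,c["cx"]],[0,f,c["cy"]],[0,0,1.]])
def proj(c,P): return cv2.projectPoints(np.asarray(P,float).reshape(-1,3),cv2.Rodrigues(c["R"])[0],c["t"],K(c),c["D"])[0][:,0]
def back(c,uv,z):
    n=cv2.undistortPoints(np.array([[uv]],float),K(c),c["D"])[0,0]
    d=c["R"].T@np.array([n[0],n[1],1]); o=-c["R"].T@c["t"]
    return o+d*(z-o[2])/d[2]
E
python3 - <<'E'
from h import *
from scipy.optimize import least_squares
t=optics.camera("top"); s=optics.camera("scene")
T=lambda a,b:(240+a/4-.4,165+b/4-.4)
S=lambda a,b:(270+a/3.4-.4,200+b/3.4-.4)
for n,u,z in[("FL",T(249,492),.056),("FR",T(567,497),.056),("BL",T(253,303),.056),("BR",T(569,307),.056),("knob",T(414,403),.112),("ta",T(355,402),.113),("tb",T(472,404),.113),("garlic",T(122,240),.03),("salt",T(690,155),.09),("spoon",T(735,370),0)]:
    print(n,back(t,u,z).round(4))
for n,u,z in[("FL",S(42,230),.056),("FR",S(180,502),.056),("BR",S(382,432),.056),("BL",S(236,170),.056),("FR0",S(178,568),0),("knob",S(200,240),.112)]:
    print("s",n,back(s,u,z).round(4))
# fit box pose + lid angle
obs=[(t,T(249,492),[-.11,.08,.056]),(t,T(567,497),[-.11,-.08,.056]),(t,T(414,403),[-.065,0,.112]),
(s,S(42,230),[-.11,.08,.056]),(s,S(180,502),[-.11,-.08,.056]),(s,S(178,568),[-.11,-.08,0])]
def lid(r,y,a,h=.003): # along
    return [.108-r*np.cos(a)+h*np.sin(a)*1, y, .061+r*np.sin(a)+h*np.cos(a)]
lo=[(t,T(248,250),(.13,.08)),(t,T(594,261),(.13,-.08)),(s,S(270,35),(.13,.08)),(s,S(438,298),(.13,-.08))]
def W(p,P):
    c,q=np.cos(p[2]),np.sin(p[2]); return [p[0]+c*P[0]-q*P[1],p[1]+q*P[0]+c*P[1],P[2]]
def f(p):
    r=[]
    for c,u,P in obs: r+=list(proj(c,W(p,P))[0]-u)
    for c,u,(a,y) in lo: r+=list(proj(c,W(p,lid(a,y,p[3])))[0]-u)
    return r
R=least_squares(f,[.45,0,0,.6],loss="soft_l1")
print(R.x.round(4)); print(np.array(R.fun).reshape(-1,2).round(1) )
p=R.x
print("knob",W(p,[-.065,0,.101]),"push",W(p,lid(.105,0,p[3])))
E
```

```text
FL [0.4957 0.1171 0.056 ]
FR [ 0.4915 -0.0391  0.056 ]
BL [0.5889 0.1143 0.056 ]
BR [ 0.585  -0.0421  0.056 ]
knob [0.5371 0.0379 0.112 ]
ta [0.5378 0.0652 0.113 ]
tb [0.5363 0.0112 0.113 ]
garlic [0.6242 0.1823 0.03  ]
salt [ 0.6549 -0.0976  0.09  ]
spoon [ 0.5552 -0.1362  0.    ]
s FL [0.4947 0.1156 0.056 ]
s FR [ 0.4904 -0.0389  0.056 ]
s BR [ 0.5804 -0.0448  0.056 ]
s BL [0.5898 0.1102 0.056 ]
s FR0 [ 0.4901 -0.0375  0.    ]
s knob [0.5367 0.0394 0.112 ]
[ 0.603   0.0357 -0.0405  0.5705]
[[-1.5 -0.3]
 [ 0.3  0.8]
 [-0.2 -0.5]
 [-0.2 -2.4]
 [-0.1  0.6]
 [ 0.5  1.3]
 [-1.4  0.2]
 [ 0.3 -0.1]
 [-0.5 -0.6]
 [ 0.9  1.1]]
knob [np.float64(0.5380186386882159), np.float64(0.038349028367381584), 0.101] push [np.float64(0.6241996352240219), np.float64(0.03486106089781913), np.float64(0.12023433655694227)]
```

```bash
cat >>h.py <<'E'
from scipy.spatial.transform import Rotation as Ro
def plan(pos,yaw,clo,n=8,step=45):
    s=manip.sense(); p=s["ee_pos"].copy(); R=Ro.from_euler("xyz",s["ee_rot"])
    G=Ro.from_euler("xyz",[np.pi,0,yaw]); rows=[]
    for i in range(n):
        d=np.array(pos)-p; L=np.linalg.norm(d); d=d*min(1,step/1000/max(L,1e-9))
        sh=np.round(R.inv().apply(d)*1000,0 if step>10 else 1)
        # force sense ccw
        w=(R.inv()*G).as_rotvec()
        cy=R.as_euler("xyz")[2]%(2*np.pi)
        if abs(w[2])>.5: w=np.array([w[0],w[1],-(yaw-cy)])
        w=np.round(np.clip(w,-.14,.14),2)
        rows.append(" ".join(f"{v:g}" for v in [*w,*sh,clo])); p=p+R.apply(sh/1000); R=R*Ro.from_rotvec(w)
    print("; ".join(rows)); print("end",p.round(4),R.as_euler("xyz").round(3))
def st():
    s=manip.sense()
    print("t",round(s["clock"],2),"p",s["ee_pos"].round(4),"r",s["ee_rot"].round(3),"F",s["force"].round(2),"M",s["moment"].round(3),"gap",round(s["finger_gap"]*92,2),"q6",s["qpos"][5].round(3))
E
python3 -c "
from h import *
plan([.625,.035,.2],3.11,1)"
```

```text
-0 -0 -0.14 39 -22 1 1; 0 -0 -0.14 42 -17 1 1; 0 -0 -0.14 44 -11 1 1; 0 -0 -0.14 45 -4 1 1; 0 -0 -0.14 45 2 1 1; 0 -0 -0.14 44 8 1 1; 0 -0 -0.14 43 14 1 1; 0 -0 -0.14 40 20 1 1
end [ 0.4566 -0.2151  0.2063] [-3.141e+00 -1.000e-03  1.582e+00]
```

Emit:
apply_moves(series="0 0 -0.14 39 -22 1 1; 0 0 -0.14 42 -17 1 1; 0 0 -0.14 44 -11 1 1; 0 0 -0.14 45 -4 1 1; 0 0 -0.14 45 2 1 1; 0 0 -0.14 44 8 1 1; 0 0 -0.14 43 14 1 1; 0 0 -0.14 40 20 1 1")

```text
clock: 1.0
ee_pos: [0.4552, -0.2052, 0.2044]
ee_rot: [-3.141, -0.001, 1.615]
force: [0.2, -0.8, 0.5]
finger_gap: 0.328
```

```bash
python3 -c "
from h import *
st();plan([.625,.035,.2],3.11,1)"
```

```text
t 1.0 p [ 0.4552 -0.2052  0.2044] r [-3.141e+00 -1.000e-03  1.615e+00] F [ 0.17 -0.79  0.51] M [-0.017 -0.149  0.023] gap 30.18 q6 -0.71
0 -0 -0.14 36 28 1 1; 0 -0 -0.14 31 32 1 1; 0 -0 -0.14 27 36 1 1; 0 -0 -0.14 21 40 0 1; 0 -0 -0.14 15 42 1 1; 0 -0 -0.14 10 44 0 1; 0 -0 -0.14 1 24 0 1; 0 -0 -0.14 0 0 0 1
end [0.6253 0.0347 0.2004] [ 3.141e+00 -1.000e-03  2.735e+00]
```

Emit:
apply_moves(series="0 0 -0.14 36 28 1 1; 0 0 -0.14 31 32 1 1; 0 0 -0.14 27 36 1 1; 0 0 -0.14 21 40 0 1; 0 0 -0.14 15 42 1 1; 0 0 -0.14 10 44 0 1; 0 0 -0.14 1 24 0 1; 0 0 -0.14 0 0 0 1")

```text
clock: 1.8
ee_pos: [0.6271, 0.0551, 0.1985]
ee_rot: [3.141, -0.001, 2.79]
force: [-0.1, -0.9, 0.6]
finger_gap: 0.006
```

```bash
python3 -c "
from h import *
st();plan([.624,.0345,.135],3.11,1,n=5,step=22)
c=optics.camera('scene');cv2.imwrite('pics/s1.png',cv2.resize(c['color'][140:400,220:520,::-1],None,fx=2.3,fy=2.3))"
```

```text
t 1.8 p [0.6271 0.0551 0.1985] r [ 3.141e+00 -1.000e-03  2.790e+00] F [-0.1  -0.88  0.56] M [ 0.042 -0.097  0.007] gap 0.57 q6 -1.324
0 -0 -0.14 -1 -7 21 1; 0 -0 -0.14 -1 -7 21 1; 0 -0 -0.04 1 -7 21 1; 0 -0 0 -0 0 0 1; 0 -0 0 -0 0 0 1
end [0.6236 0.0343 0.1355] [ 3.14e+00 -1.00e-03  3.11e+00]
```

View pics/s1.png

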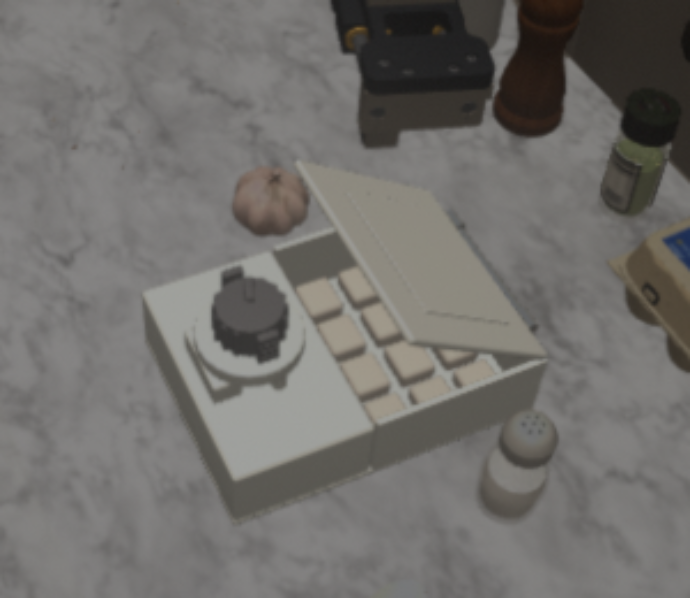

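The view shows closed fingers above and behind the lid (tip near 385,202 in the full picture), with the lid still open and clear of the gripper.

Emit:
apply_moves(series="0 0 -0.14 -1 -7 21 1; 0 0 -0.14 -1 -7 21 1; 0 0 -0.04 1 -7 21 1; 0 0 0 0 0 0 1")

```text
clock: 2.25
ee_pos: [0.623, 0.0325, 0.1337]
ee_rot: [3.141, -0.001, 3.113]
force: [-1.6, 0.2, -0.2]
finger_gap: 0.008
```

```bash
python3 -c "
from h import *
st()
s=manip.sense();c=optics.camera('scene');print(proj(c,s['ee_pos']))
cv2.imwrite('pics/s2.png',cv2.resize(c['color'][140:400,220:520,::-1],None,fx=2.3,fy=2.3))"
```

```text
t 2.25 p [0.623  0.0325 0.1337] r [ 3.141e+00 -1.000e-03  3.113e+00] F [-1.59  0.21 -0.18] M [ 0.052 -0.138  0.015] gap 0.72 q6 -1.684
[[385.74850399 243.46211005]]
```

View pics/s2.png

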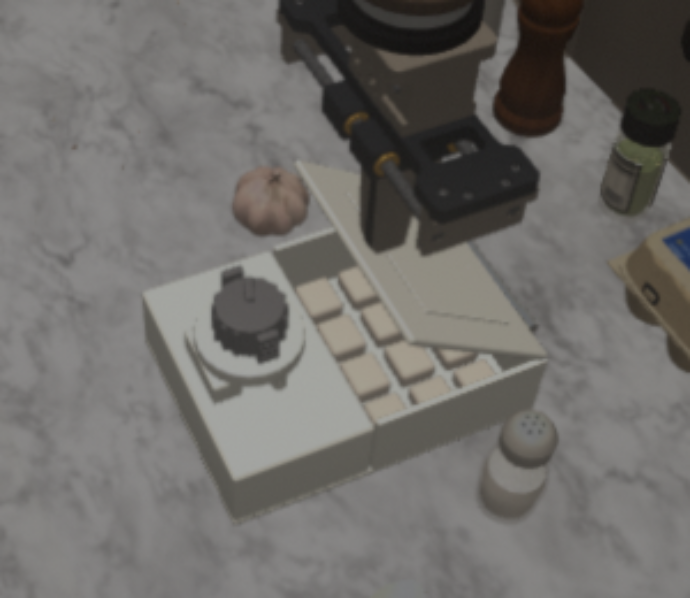

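The closed fingertips (≈ 386,243) are just above the lid near its front, on its centre line. Pressing down along the arc.

Emit:
apply_moves(series="0 0 0 3 1 8 1; 0 0 0 3 0 8 1; 0 0 0 2 0 8 1; 0 0 0 2 0 8 1; 0 0 0 2 0 8 1; 0 0 0 2 0 8 1; 0 0 0 1 0 7 1; 0 0 0 0 0 5 1")

```text
clock: 3.1
ee_pos: [0.6111, 0.0347, 0.0763]
ee_rot: [-3.141, 0.01, 3.108]
force: [-0.7, -0.2, 1.7]
finger_gap: 0.006
```

```bash
python3 -c "
from h import *
st()"
```

```text
t 3.1 p [0.6111 0.0347 0.0763] r [-3.141  0.01   3.108] F [-0.67 -0.18  1.68] M [ 0.083 -0.052  0.003] gap 0.56 q6 -1.678
```

Emit:
apply_moves(series="0 0 0 2 0 5 1; 0 0 0 1 0 4 1; 0 0 0 0 0 3 1; 0 0 0 0 0 2 1")

```text
clock: 3.5
ee_pos: [0.6089, 0.0347, 0.064]
ee_rot: [-3.141, 0.01, 3.108]
force: [-10.0, 0.1, 21.0]
finger_gap: 0.003
```

```bash
python3 -c "
from h import *
st()"
```

```text
t 3.5 p [0.6089 0.0347 0.064 ] r [-3.141  0.01   3.108] F [-10.02   0.09  21.02] M [ 0.169  1.779 -0.029] gap 0.27 q6 -1.679
```

Emit:
apply_moves(series="0 0 0 0 0 0 1; 0 0 0 0 0 0 1; 0 0 0 0 0 0 1")

```text
clock: 3.8
ee_pos: [0.6092, 0.0347, 0.0648]
ee_rot: [-3.141, 0.011, 3.108]
force: [-0.7, -1.3, 0.0]
finger_gap: 0.009
```

```bash
python3 -c "
from h import *
st()"
```

```text
t 3.8 p [0.6092 0.0347 0.0648] r [-3.141  0.011  3.108] F [-0.68 -1.33  0.01] M [ 0.055 -0.207 -0.023] gap 0.8 q6 -1.679
```

```bash
python3 -c "
from h import *
plan([.6085,.0347,.15],3.11,0,n=3,step=30)"
```

```text
-0 0.01 -0 -0 -0 -30 0; -0 0 -0 0 -0 -30 0; -0 0 -0 0 -0 -25 0
end [0.6088 0.0348 0.1498] [-3.141e+00  1.000e-03  3.108e+00]
```

Emit:
apply_moves(series="0 0 0 0 0 -10 1; 0 0 0 0 0 -35 1; 0 0 0 0 0 -40 0; 0 0 0 35 1 0 0; 0 0 0 30 2 0 0; 0 0 0 0 0 0 0; 0 0 0 0 0 0 0; 0 0 0 0 0 0 0")

```text
clock: 4.6
ee_pos: [0.5428, 0.0397, 0.155]
ee_rot: [-3.141, 0.013, 3.107]
force: [-0.1, 0.2, 0.5]
finger_gap: 0.506
```

```bash
python3 -c "
from h import *
st()
c=optics.camera('scene')
cv2.imwrite('pics/s3.png',cv2.resize(c['color'][140:400,220:520,::-1],None,fx=2.3,fy=2.3))
c=optics.camera('top')
cv2.imwrite('pics/t3.png',cv2.resize(c['color'][165:305,240:440,::-1],None,fx=4,fy=4))
plan([.5375,.038,.125],3.11,0,n=3,step=30)"
```

```text
t 4.6 p [0.5428 0.0397 0.155 ] r [-3.141  0.013  3.107] F [-0.11  0.23  0.45] M [ 0.038 -0.102 -0.003] gap 46.51 q6 -1.686
-0 0.01 -0 6 -2 29 0; -0 0 -0 -0 0 1 0; -0 0 -0 -0 0 -0 0
end [0.5372 0.0378 0.1247] [-3.141e+00  3.000e-03  3.107e+00]
```

View pics/s3.png

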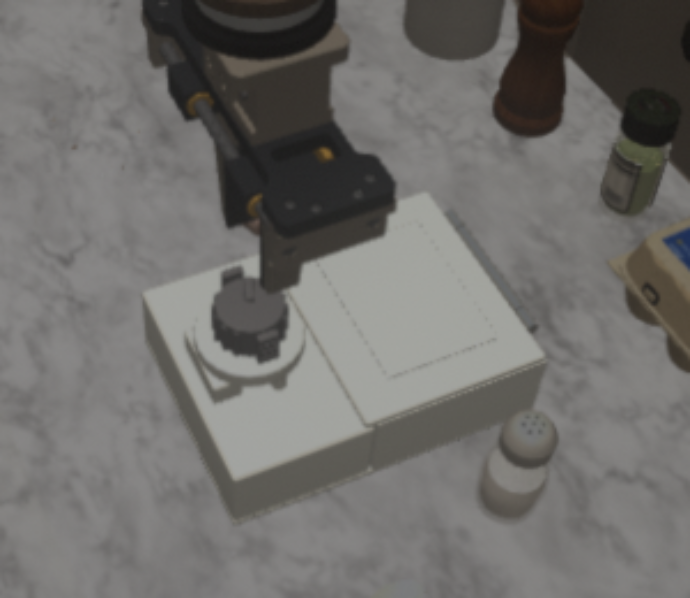

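View pics/t3.png

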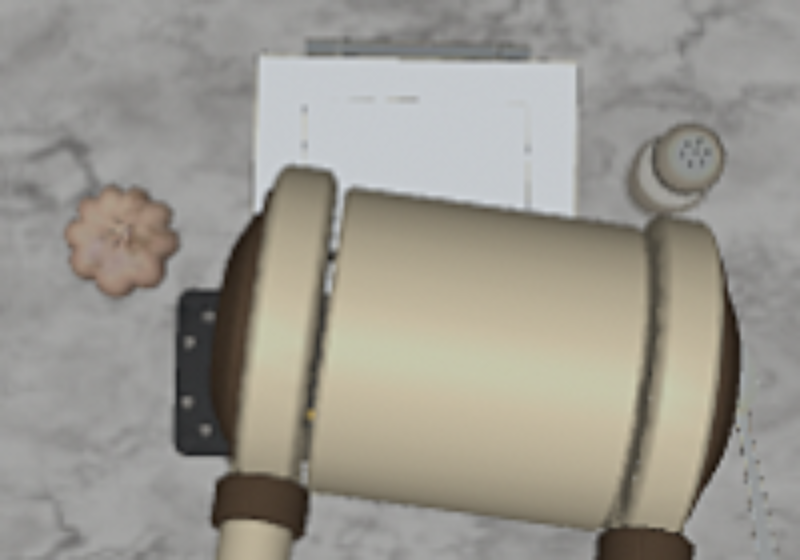

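The scene view shows the lid flush shut, the fingers opening behind the knob, and the garlic and shaker untouched. Now centre over the knob.

Emit:
apply_moves(series="0 0.01 0 6 -1 20 0; 0 0 0 0 0 0 0; 0 0 0 0 0 0 0; 0 0 0 0 0 0 0; 0 0 0 0 0 0 0")

```text
clock: 5.2
ee_pos: [0.5403, 0.0383, 0.1356]
ee_rot: [-3.141, 0.005, 3.107]
force: [-0.4, 0.1, -0.0]
finger_gap: 0.997
```

```bash
python3 -c "
from h import *
st()
c=optics.camera('scene')
s=manip.sense();p=s['ee_pos']
R=Ro.from_euler('xyz',s['ee_rot'])
for g in (-.046,.046): print(proj(c,p+R.apply([0,g,0])))
cv2.imwrite('pics/s4.png',cv2.resize(c['color'][200:350,270:420,::-1],None,fx=4,fy=4))
plan([.5372,.0383,.0885],3.11,0,n=5,step=15)"
```

```text
t 5.2 p [0.5403 0.0383 0.1356] r [-3.141  0.005  3.107] F [-0.41  0.07 -0.02] M [ 0.09  -0.126 -0.02 ] gap 91.73 q6 -1.688
[[345.41653921 283.54915477]]
[[318.11819093 236.23733316]]
-0 0.01 -0 1 -0 15 0; -0 -0 -0 1 -0 15 0; -0 -0 -0 1 -0 15 0; -0 -0 -0 -0 -0 2 0; -0 -0 -0 -0 -0 0 0
end [0.5372 0.0383 0.0887] [-3.141 -0.005  3.107]
```

View pics/s4.png

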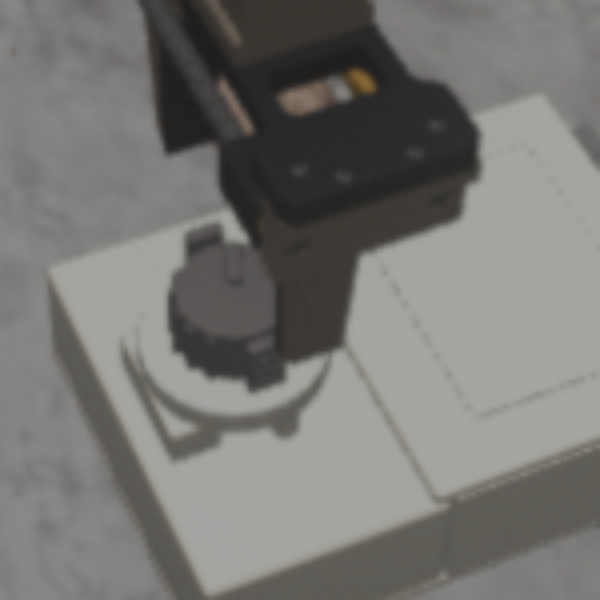

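The open jaws straddle the knob with room at both tabs (far tab ≈ 321,259; near tab ≈ 336,290). Lowering.

Emit:
apply_moves(series="0 0.01 0 1 0 15 0; 0 0 0 1 0 15 0; 0 0 0 1 0 12 0; 0 0 0 0 0 3 0; 0 0 0 0 0 0 0.25")

```text
clock: 5.75
ee_pos: [0.5373, 0.0383, 0.0875]
ee_rot: [-3.141, -0.005, 3.107]
force: [-0.5, 0.5, 0.6]
finger_gap: 0.934
```

```bash
python3 -c "
from h import *
st()
c=optics.camera('scene')
cv2.imwrite('pics/s5.png',cv2.resize(c['color'][200:350,270:420,::-1],None,fx=4,fy=4))
plan([.5372,.0383,.0885],3.11,0,n=2,step=10)"
```

```text
t 5.75 p [0.5373 0.0383 0.0875] r [-3.141 -0.005  3.107] F [-0.49  0.46  0.63] M [ 0.095 -0.147  0.02 ] gap 85.89 q6 -1.688
-0 -0.01 -0 0.1 -0 -0.8 0; -0 0 -0 0 -0 0 0
end [0.5372 0.0383 0.0885] [-3.141  0.005  3.107]
```

View pics/s5.png

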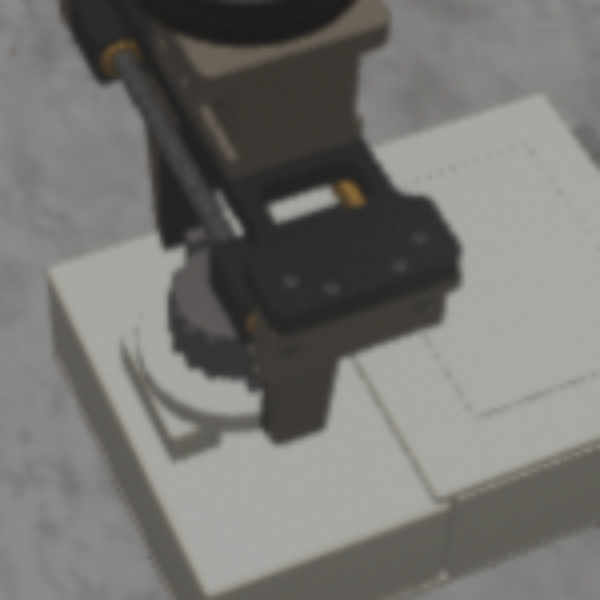

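The fingers stand on either side of the knob, level with the tabs. Closing in stages.

Emit:
apply_moves(series="0 0 0 0 0 -1.5 0.3; 0 0 0 0 0 0 0.3; 0 0 0 0 0 0 0.3; 0 0 0 0 0 0 0.3")

```text
clock: 6.2
ee_pos: [0.5388, 0.0381, 0.0912]
ee_rot: [-3.14, -0.002, 3.107]
force: [-0.6, -0.1, 0.0]
finger_gap: 0.698
```

Emit:
apply_moves(series="0 0 0 0 0 0 0.36; 0 0 0 0 0 0 0.36; 0 0 0 0 0 0 0.36")

```text
clock: 6.5
ee_pos: [0.539, 0.038, 0.0916]
ee_rot: [-3.14, -0.001, 3.107]
force: [-0.0, -0.4, 0.0]
finger_gap: 0.641
```

```bash
python3 -c "
from h import *
st()"
```

```text
t 6.5 p [0.539  0.038  0.0916] r [-3.140e+00 -1.000e-03  3.107e+00] F [-0.01 -0.39  0.  ] M [ 0.082 -0.22  -0.016] gap 58.93 q6 -1.688
```

Emit:
apply_moves(series="0 0 0 1.5 0 2.5 0.36; 0 0 0 0 0 0.3 0.4; 0 0 0 0 0 0.3 0.4")

```text
clock: 6.8
ee_pos: [0.539, 0.0379, 0.0904]
ee_rot: [-3.14, 0.002, 3.107]
force: [-1.3, 0.1, 2.3]
finger_gap: 0.604
```

```bash
python3 -c "
from h import *
st()"
```

```text
t 6.8 p [0.539  0.0379 0.0904] r [-3.140e+00  2.000e-03  3.107e+00] F [-1.25  0.07  2.34] M [ 0.115  0.156 -0.061] gap 55.54 q6 -1.688
```

Emit:
apply_moves(series="0 0 0 0 0 0 0.44; 0 0 0 0 0 0 0.44; 0 0 0 0 0 0 0.46")

```text
clock: 7.1
ee_pos: [0.539, 0.0379, 0.0905]
ee_rot: [-3.14, 0.002, 3.107]
force: [-0.7, -0.6, 2.0]
finger_gap: 0.54
```

```bash
python3 -c "
from h import *
st()"
```

```text
t 7.1 p [0.539  0.0379 0.0905] r [-3.140e+00  2.000e-03  3.107e+00] F [-0.73 -0.59  1.95] M [0.069 0.016 0.028] gap 49.71 q6 -1.688
```

Emit:
apply_moves(series="0 0 0 0 0 0 0.47; 0 0 0 0 0 0 0.48; 0 0 0 0 0 0 0.49")

```text
clock: 7.4
ee_pos: [0.539, 0.038, 0.0906]
ee_rot: [-3.14, 0.002, 3.107]
force: [-1.0, 0.3, 2.8]
finger_gap: 0.511
```

```bash
python3 -c "
from h import *
st()"
```

```text
t 7.4 p [0.539  0.038  0.0906] r [-3.140e+00  2.000e-03  3.107e+00] F [-0.99  0.34  2.84] M [0.106 0.157 0.027] gap 47.02 q6 -1.688
```

Emit:
apply_moves(series="0 0 0 0 0 0 0.5; 0 0 0 0 0 0 0.52; 0 0 0 0 0 0 0.54; 0 0 0 0 0 0 0.56")

```text
clock: 7.8
ee_pos: [0.539, 0.038, 0.091]
ee_rot: [-3.14, 0.002, 3.107]
force: [-1.1, 0.8, 2.8]
finger_gap: 0.495
```

```bash
python3 -c "
from h import *
st()"
```

```text
t 7.8 p [0.539 0.038 0.091] r [-3.140e+00  2.000e-03  3.107e+00] F [-1.12  0.77  2.79] M [ 0.066  0.173 -0.053] gap 45.58 q6 -1.688
```

Emit:
apply_moves(series="0 0 0.05 0 0 0 0.56; 0 0 0.05 0 0 0 0.56; 0 0 0.05 0 0 0 0.56")

```text
clock: 8.1
ee_pos: [0.539, 0.0376, 0.091]
ee_rot: [-3.139, 0.003, 2.955]
force: [-1.0, -0.3, 3.8]
finger_gap: 0.495
```

```bash
python3 -c "
from h import *
st()"
```

```text
t 8.1 p [0.539  0.0376 0.091 ] r [-3.139e+00  3.000e-03  2.955e+00] F [-1.03 -0.31  3.83] M [0.046 0.175 0.272] gap 45.52 q6 -1.535
```

Emit:
apply_moves(series="0 0 0.08 0 0 0 0.56; 0 0 0.08 0 0 0 0.56; 0 0 0.08 0 0 0 0.56; 0 0 0.08 0 0 0 0.56")

```text
clock: 8.5
ee_pos: [0.5387, 0.0367, 0.091]
ee_rot: [-3.137, 0.004, 2.626]
force: [-1.4, 0.2, 3.5]
finger_gap: 0.493
```

```bash
python3 -c "
from h import *
st()
c=optics.camera('scene')
cv2.imwrite('pics/s6.png',cv2.resize(c['color'][200:350,270:420,::-1],None,fx=4,fy=4))"
```

```text
t 8.5 p [0.5387 0.0367 0.091 ] r [-3.137  0.004  2.626] F [-1.37  0.17  3.52] M [0.011 0.202 0.325] gap 45.38 q6 -1.205
```

View pics/s6.png

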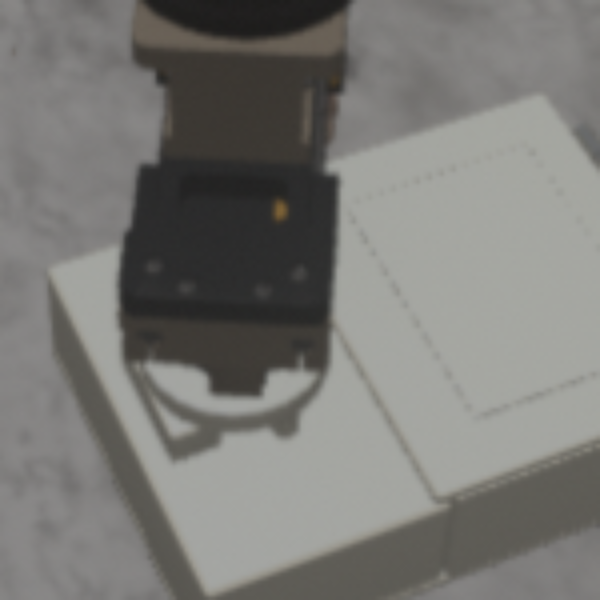

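The gripper has turned with the knob (fingers now near 329,295), moment at the stated drag of 0.32 N m.

Emit:
apply_moves(series="0 0 0.08 0 0 0 0.56; 0 0 0.08 0 0 0 0.56; 0 0 0.08 0 0 0 0.56; 0 0 0.08 0 0 0 0.56; 0 0 0.08 0 0 0 0.56")

```text
clock: 9.05
ee_pos: [0.538, 0.0358, 0.091]
ee_rot: [-3.136, 0.006, 2.219]
force: [-2.4, -1.3, 4.2]
finger_gap: 0.496
```

```bash
python3 -c "
from h import *
st()"
```

```text
t 9.05 p [0.538  0.0358 0.091 ] r [-3.136  0.006  2.219] F [-2.39 -1.32  4.24] M [-0.051  0.267  0.369] gap 45.61 q6 -0.797
```

Emit:
apply_moves(series="0 0 0.05 0 0 0 0.56; 0 0 0 0 0 0 0.36; 0 0 0 0 0 0 0.36; 0 0 0 0 0 0 0.4; 0 0 0 0 0 0 0.4")

```text
clock: 9.55
ee_pos: [0.5376, 0.0359, 0.0897]
ee_rot: [-3.136, 0.006, 2.174]
force: [0.3, 0.6, 0.0]
finger_gap: 0.605
```

```bash
python3 -c "
from h import *
st()"
```

```text
t 9.55 p [0.5376 0.0359 0.0897] r [-3.136  0.006  2.174] F [0.27 0.64 0.01] M [ 0.028 -0.091 -0.01 ] gap 55.67 q6 -0.752
```

Emit:
apply_moves(series="0 0 0.04 0 0 0 0.4; 0 0 0 0 0 0 0.4")

```text
clock: 9.75
ee_pos: [0.5375, 0.0359, 0.0894]
ee_rot: [-3.136, 0.006, 2.134]
force: [0.6, 0.7, 0.4]
finger_gap: 0.599
```

```bash
python3 -c "
from h import *
st()"
```

```text
t 9.75 p [0.5375 0.0359 0.0894] r [-3.136  0.006  2.134] F [0.57 0.73 0.44] M [-0.014 -0.141  0.027] gap 55.1 q6 -0.712
```

Unlatched at about 0.93 (no contact, no moment). Re-pinch, correcting 2 mm across the pads, and step on.

Emit:
apply_moves(series="0 0 0 2 0 0 0.4; 0 0 0 0 0 0 0.44; 0 0 0 0 0 0 0.48; 0 0 0 0 0 0 0.5; 0 0 0 0 0 0 0.53; 0 0 0 0 0 0 0.56")

```text
clock: 10.35
ee_pos: [0.5363, 0.0377, 0.0899]
ee_rot: [-3.136, 0.006, 2.137]
force: [-0.9, 0.1, 1.6]
finger_gap: 0.493
```

```bash
python3 -c "
from h import *
st()"
```

```text
t 10.35 p [0.5363 0.0377 0.0899] r [-3.136  0.006  2.137] F [-0.85  0.14  1.62] M [0.042 0.032 0.141] gap 45.36 q6 -0.712
```

Emit:
apply_moves(series="0 0 0.025 0 0 0 0.56; 0 0 0 0 0 0 0.36; 0 0 0 0 0 0 0.36; 0 0 0 0 0 0 0.4; 0 0 0.04 0 0 0 0.4; 0 0 0 0 0 0 0.4")

```text
clock: 10.95
ee_pos: [0.5364, 0.0378, 0.0892]
ee_rot: [-3.137, 0.006, 2.069]
force: [0.3, 0.5, -0.3]
finger_gap: 0.602
```

```bash
python3 -c "
from h import *
st()"
```

```text
t 10.95 p [0.5364 0.0378 0.0892] r [-3.137  0.006  2.069] F [ 0.26  0.54 -0.33] M [-0.017 -0.111  0.032] gap 55.35 q6 -0.644
```

Emit:
apply_moves(series="0 0 0 0 0 0 0.46; 0 0 0 0 0 0 0.5; 0 0 0 0 0 0 0.53; 0 0 0 0 0 0 0.56; 0 0 0.01 0 0 0 0.56; 0 0 0 0 0 0 0.36; 0 0 0 0 0 0 0.36; 0 0 0 0 0 0 0.4")

```text
clock: 11.75
ee_pos: [0.5362, 0.0377, 0.0891]
ee_rot: [-3.136, 0.006, 2.06]
force: [0.5, -0.5, 1.0]
finger_gap: 0.605
```

Emit:
apply_moves(series="0 0 0.04 0 0 0 0.4; 0 0 0 0 0 0 0.4")

```text
clock: 11.95
ee_pos: [0.5364, 0.0378, 0.0892]
ee_rot: [-3.137, 0.006, 2.019]
force: [-0.2, -0.0, 0.3]
finger_gap: 0.601
```

```bash
python3 -c "
from h import *
st()"
```

```text
t 11.95 p [0.5364 0.0378 0.0892] r [-3.137  0.006  2.019] F [-0.19 -0.03  0.28] M [-0.037 -0.093  0.003] gap 55.28 q6 -0.594
```

Emit:
apply_moves(series="0 0 -0.03 0 0 0 0.46; 0 0 0 0 0 0 0.5; 0 0 0 0 0 0 0.53; 0 0 0 0 0 0 0.56; 0 0 0.02 0 0 0 0.56; 0 0 0.02 0 0 0 0.56")

```text
clock: 12.55
ee_pos: [0.5363, 0.0377, 0.0898]
ee_rot: [-3.137, 0.006, 2.011]
force: [-1.2, 0.7, 1.7]
finger_gap: 0.501
```

```bash
python3 -c "
from h import *
st()"
```

```text
t 12.55 p [0.5363 0.0377 0.0898] r [-3.137  0.006  2.011] F [-1.16  0.74  1.73] M [0.03  0.003 0.343] gap 46.08 q6 -0.586
```

Emit:
apply_moves(series="0 0 0 0 0 0 0.36; 0 0 0 0 0 0 0.36; 0 0 0 0 0 0 0.4; 0 0 0.03 0 0 0 0.4; 0 0 0 0 0 0 0.4")

```text
clock: 13.05
ee_pos: [0.5365, 0.0377, 0.0892]
ee_rot: [-3.137, 0.007, 1.98]
force: [-0.3, -0.3, -0.1]
finger_gap: 0.6
```

```bash
python3 -c "
from h import *
st()"
```

```text
t 13.05 p [0.5365 0.0377 0.0892] r [-3.137  0.007  1.98 ] F [-0.3  -0.34 -0.11] M [-0.047 -0.107 -0.031] gap 55.22 q6 -0.555
```

Emit:
apply_moves(series="0 0 -0.02 0 0 0 0.46; 0 0 0 0 0 0 0.5; 0 0 0 0 0 0 0.53; 0 0 0 0 0 0 0.56; 0 0 0.02 0 0 0 0.56; 0 0 0.02 0 0 0 0.56")

```text
clock: 13.65
ee_pos: [0.5363, 0.0376, 0.0899]
ee_rot: [-3.137, 0.007, 1.961]
force: [-0.7, 0.1, 1.3]
finger_gap: 0.498
```

```bash
python3 -c "
from h import *
st()"
```

```text
t 13.65 p [0.5363 0.0376 0.0899] r [-3.137  0.007  1.961] F [-0.74  0.14  1.34] M [-0.043  0.049  0.284] gap 45.81 q6 -0.536
```

Emit:
apply_moves(series="0 0 0 0 0 0 0.36; 0 0 0 0 0 0 0.36; 0 0 0 0 0 0 0.4; 0 0 0.03 0 0 0 0.4; 0 0 0 0 0 0 0.4")

```text
clock: 14.15
ee_pos: [0.5366, 0.0377, 0.0893]
ee_rot: [-3.138, 0.007, 1.929]
force: [-0.5, 0.3, -0.2]
finger_gap: 0.598
```

```bash
python3 -c "
from h import *
st()"
```

```text
t 14.15 p [0.5366 0.0377 0.0893] r [-3.138  0.007  1.929] F [-0.5   0.27 -0.21] M [-0.031 -0.147  0.001] gap 55.02 q6 -0.504
```

Emit:
apply_moves(series="0 0 -0.02 0 0 0 0.46; 0 0 0 0 0 0 0.5; 0 0 0 0 0 0 0.53; 0 0 0 0 0 0 0.56; 0 0 0.02 0 0 0 0.56; 0 0 0.02 0 0 0 0.56")

```text
clock: 14.75
ee_pos: [0.5363, 0.0376, 0.09]
ee_rot: [-3.137, 0.007, 1.909]
force: [-1.1, 0.6, 2.0]
finger_gap: 0.499
```

```bash
python3 -c "
from h import *
st()"
```

```text
t 14.75 p [0.5363 0.0376 0.09  ] r [-3.137  0.007  1.909] F [-1.08  0.56  2.05] M [0.06  0.075 0.305] gap 45.95 q6 -0.485
```

Emit:
apply_moves(series="0 0 0 0 0 0 0.36; 0 0 0 0 0 0 0.36; 0 0 0 0 0 0 0.4; 0 0 0.03 0 0 0 0.4; 0 0 0 0 0 0 0.4")

```text
clock: 15.25
ee_pos: [0.5367, 0.0376, 0.0894]
ee_rot: [-3.138, 0.007, 1.878]
force: [0.4, 0.5, -0.6]
finger_gap: 0.598
```

```bash
python3 -c "
from h import *
st()"
```

```text
t 15.25 p [0.5367 0.0376 0.0894] r [-3.138  0.007  1.878] F [ 0.44  0.45 -0.61] M [ 0.003 -0.126  0.007] gap 55.03 q6 -0.454
```

1.20: not latched. On.

Emit:
apply_moves(series="0 0 -0.02 0 0 0 0.46; 0 0 0 0 0 0 0.5; 0 0 0 0 0 0 0.53; 0 0 0 0 0 0 0.56; 0 0 0.02 0 0 0 0.56; 0 0 0.02 0 0 0 0.56")

```text
clock: 15.85
ee_pos: [0.5363, 0.0375, 0.0901]
ee_rot: [-3.137, 0.007, 1.859]
force: [-1.5, -0.5, 2.6]
finger_gap: 0.496
```

```bash
python3 -c "
from h import *
st()"
```

```text
t 15.85 p [0.5363 0.0375 0.0901] r [-3.137  0.007  1.859] F [-1.54 -0.52  2.56] M [0.019 0.155 0.257] gap 45.62 q6 -0.434
```

Emit:
apply_moves(series="0 0 0 0 0 0 0.36; 0 0 0 0 0 0 0.36; 0 0 0 0 0 0 0.4; 0 0 0.03 0 0 0 0.4; 0 0 0 0 0 0 0.4")

```text
clock: 16.35
ee_pos: [0.5368, 0.0376, 0.0895]
ee_rot: [-3.139, 0.008, 1.828]
force: [0.0, 0.3, 0.1]
finger_gap: 0.6
```

```bash
python3 -c "
from h import *
st()"
```

```text
t 16.35 p [0.5368 0.0376 0.0895] r [-3.139  0.008  1.828] F [0.02 0.26 0.07] M [-0.052 -0.128  0.031] gap 55.2 q6 -0.403
```

Emit:
apply_moves(series="0 0 -0.02 0 0 0 0.46; 0 0 0 0 0 0 0.5; 0 0 0 0 0 0 0.53; 0 0 0 0 0 0 0.56; 0 0 0.02 0 0 0 0.56; 0 0 0.02 0 0 0 0.56")

```text
clock: 16.95
ee_pos: [0.5363, 0.0375, 0.0901]
ee_rot: [-3.138, 0.007, 1.808]
force: [-1.3, -0.6, 3.6]
finger_gap: 0.498
```

```bash
python3 -c "
from h import *
st()"
```

```text
t 16.95 p [0.5363 0.0375 0.0901] r [-3.138  0.007  1.808] F [-1.3  -0.62  3.56] M [0.015 0.188 0.149] gap 45.79 q6 -0.383
```

Emit:
apply_moves(series="0 0 0 0 0 0 0.36; 0 0 0 0 0 0 0.36; 0 0 0 0 0 0 0.4; 0 0 0.03 0 0 0 0.4; 0 0 0 0 0 0 0.4")

```text
clock: 17.45
ee_pos: [0.537, 0.0376, 0.0896]
ee_rot: [-3.14, 0.008, 1.777]
force: [-0.1, -0.6, 0.1]
finger_gap: 0.599
```

```bash
python3 -c "
from h import *
st()"
```

```text
t 17.45 p [0.537  0.0376 0.0896] r [-3.14   0.008  1.777] F [-0.09 -0.62  0.08] M [-0.035 -0.029  0.001] gap 55.12 q6 -0.352
```

Emit:
apply_moves(series="0 0 -0.03 0.5 0 0 0.46; 0 0 0 0 0 0 0.5; 0 0 0 0 0 0 0.53; 0 0 0 0 0 0 0.56; 0 0 0.02 0 0 0 0.56; 0 0 0.02 0 0 0 0.56; 0 0 0.01 0 0 0 0.56")

```text
clock: 18.15
ee_pos: [0.5363, 0.0377, 0.0902]
ee_rot: [-3.138, 0.009, 1.758]
force: [-2.6, -0.5, 2.4]
finger_gap: 0.49
```

```bash
python3 -c "
from h import *
st()"
```

```text
t 18.15 p [0.5363 0.0377 0.0902] r [-3.138  0.009  1.758] F [-2.57 -0.52  2.42] M [-0.066  0.238  0.342] gap 45.06 q6 -0.332
```

Emit:
apply_moves(series="0 0 0 0 0 0 0.36; 0 0 0 0 0 0 0.36; 0 0 0 0 0 0 0.4; 0 0 0.03 0 0 0 0.4; 0 0 0 0 0 0 0.4")

```text
clock: 18.65
ee_pos: [0.537, 0.038, 0.0896]
ee_rot: [-3.14, 0.008, 1.727]
force: [0.5, 0.5, 0.8]
finger_gap: 0.601
```

```bash
python3 -c "
from h import *
st()"
```

```text
t 18.65 p [0.537  0.038  0.0896] r [-3.14   0.008  1.727] F [0.54 0.55 0.83] M [-0.011 -0.169  0.003] gap 55.3 q6 -0.301
```

Emit:
apply_moves(series="0 0 -0.03 0 -0.7 0 0.46; 0 0 0 0 0 0 0.5; 0 0 0 0 0 0 0.53; 0 0 0 0 0 0 0.56; 0 0 0.02 0 0 0 0.56; 0 0 0.02 0 0 0 0.56; 0 0 0.01 0 0 0 0.56")

```text
clock: 19.35
ee_pos: [0.5362, 0.038, 0.0903]
ee_rot: [-3.14, 0.008, 1.704]
force: [-0.7, -0.6, 2.6]
finger_gap: 0.477
```

```bash
python3 -c "
from h import *
st()"
```

```text
t 19.35 p [0.5362 0.038  0.0903] r [-3.14   0.008  1.704] F [-0.67 -0.6   2.57] M [0.023 0.172 0.314] gap 43.85 q6 -0.278
```

Emit:
apply_moves(series="0 0 0 0 0 0 0.36; 0 0 0 0 0 0 0.36; 0 0 0 0 0 0 0.4; 0 0 0.03 0 0 0 0.4; 0 0 0 0 0 0 0.4")

```text
clock: 19.85
ee_pos: [0.5364, 0.038, 0.0896]
ee_rot: [-3.141, 0.008, 1.672]
force: [-0.2, -0.3, 0.4]
finger_gap: 0.6
```

```bash
python3 -c "
from h import *
st()"
```

```text
t 19.85 p [0.5364 0.038  0.0896] r [-3.141  0.008  1.672] F [-0.22 -0.34  0.43] M [-0.015 -0.1   -0.037] gap 55.16 q6 -0.247
```

Emit:
apply_moves(series="0 0 -0.03 0 0 0 0.46; 0 0 0 0 0 0 0.5; 0 0 0 0 0 0 0.53; 0 0 0 0 0 0 0.56; 0 0 0.02 0 0 0 0.56; 0 0 0.02 0 0 0 0.56; 0 0 0.01 0 0 0 0.56")

```text
clock: 20.55
ee_pos: [0.5362, 0.038, 0.0902]
ee_rot: [-3.14, 0.008, 1.653]
force: [-0.9, 0.0, 1.5]
finger_gap: 0.477
```

```bash
python3 -c "
from h import *
st()"
```

```text
t 20.55 p [0.5362 0.038  0.0902] r [-3.14   0.008  1.653] F [-0.93  0.03  1.45] M [0.001 0.083 0.268] gap 43.92 q6 -0.228
```

Emit:
apply_moves(series="0 0 0 0 0 0 0.36; 0 0 0 0 0 0 0.36; 0 0 0 0 0 0 0.4; 0 0 0.03 0 0 0 0.4; 0 0 0 0 0 0 0.4")

```text
clock: 21.05
ee_pos: [0.5364, 0.0379, 0.0896]
ee_rot: [-3.141, 0.008, 1.622]
force: [0.2, -0.1, 0.6]
finger_gap: 0.599
```

```bash
python3 -c "
from h import *
st()
c=optics.camera('scene')
cv2.imwrite('pics/s7.png',cv2.resize(c['color'][200:350,270:420,::-1],None,fx=4,fy=4))"
```

```text
t 21.05 p [0.5364 0.0379 0.0896] r [-3.141  0.008  1.622] F [ 0.21 -0.13  0.56] M [-0.026 -0.089 -0.038] gap 55.14 q6 -0.196
```

View pics/s7.png

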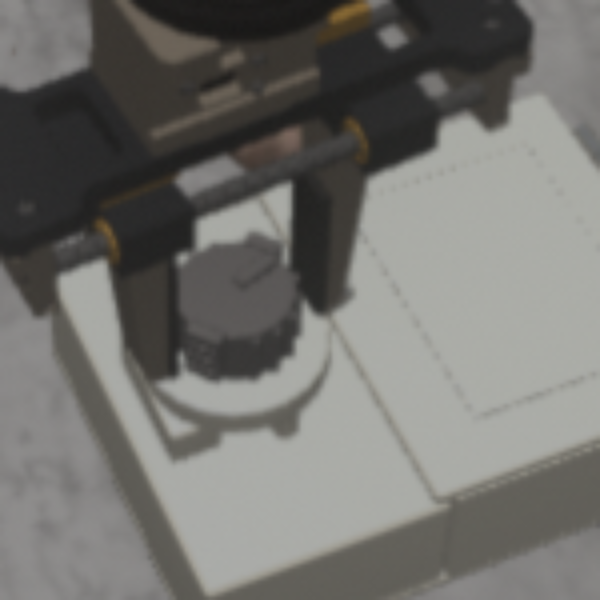

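```bash
python3 -c "
from h import *
c=optics.camera('scene')
ax=np.array([.5363,.038]);y0=-.03
for k in (.8,.9,1.,1.1,1.2,1.3,1.45):
  for off in (0.0045,0):
    a=y0-k+np.pi/2; d=np.array([np.cos(a),np.sin(a)]); 
    P=[[*(ax+d*r),z] for r,z in((.030-off,.113),(-.030+off,.113),(-.030+off,.101))]
    b=y0-k+1.2; e=np.array([np.cos(b),np.sin(b)]); P+=[[*(ax+e*.022),.113],[*(ax+e*.055),.075]]
    print(k,off,((proj(c,P)-[270,200])*4).round(0).tolist())
print(((proj(c,[*ax,.112])-[270,200])*4))
im=cv2.imread('pics/s7.png')[180:420,120:380];cv2.imwrite('pics/s7c.png',cv2.resize(im,None,fx=2.5,fy=2.5,interpolation=cv2.INTER_CUBIC))
"
```

```text
0.8 0.0045 [[261.0, 230.0], [207.0, 336.0], [207.0, 357.0], [277.0, 247.0], [334.0, 263.0]]
0.8 0 [[266.0, 221.0], [202.0, 346.0], [202.0, 367.0], [277.0, 247.0], [334.0, 263.0]]
0.9 0.0045 [[268.0, 233.0], [200.0, 333.0], [200.0, 355.0], [281.0, 250.0], [345.0, 271.0]]
0.9 0 [[273.0, 224.0], [194.0, 343.0], [194.0, 364.0], [281.0, 250.0], [345.0, 271.0]]
1.0 0.0045 [[274.0, 236.0], [194.0, 330.0], [194.0, 352.0], [285.0, 254.0], [354.0, 280.0]]
1.0 0 [[281.0, 227.0], [186.0, 339.0], [187.0, 360.0], [285.0, 254.0], [354.0, 280.0]]
1.1 0.0045 [[280.0, 239.0], [188.0, 327.0], [188.0, 348.0], [289.0, 258.0], [363.0, 290.0]]
1.1 0 [[288.0, 231.0], [179.0, 335.0], [180.0, 356.0], [289.0, 258.0], [363.0, 290.0]]
1.2 0.0045 [[285.0, 243.0], [182.0, 323.0], [183.0, 344.0], [292.0, 263.0], [370.0, 300.0]]
1.2 0 [[294.0, 236.0], [173.0, 330.0], [173.0, 351.0], [292.0, 263.0], [370.0, 300.0]]
1.3 0.0045 [[290.0, 247.0], [177.0, 319.0], [178.0, 340.0], [294.0, 267.0], [376.0, 311.0]]
1.3 0 [[300.0, 240.0], [167.0, 325.0], [168.0, 346.0], [294.0, 267.0], [376.0, 311.0]]
1.45 0.0045 [[296.0, 253.0], [171.0, 311.0], [172.0, 333.0], [296.0, 274.0], [382.0, 328.0]]
1.45 0 [[307.0, 248.0], [160.0, 317.0], [160.0, 338.0], [296.0, 274.0], [382.0, 328.0]]
[[234.47396518 283.9558864 ]]
```

View pics/s7c.png

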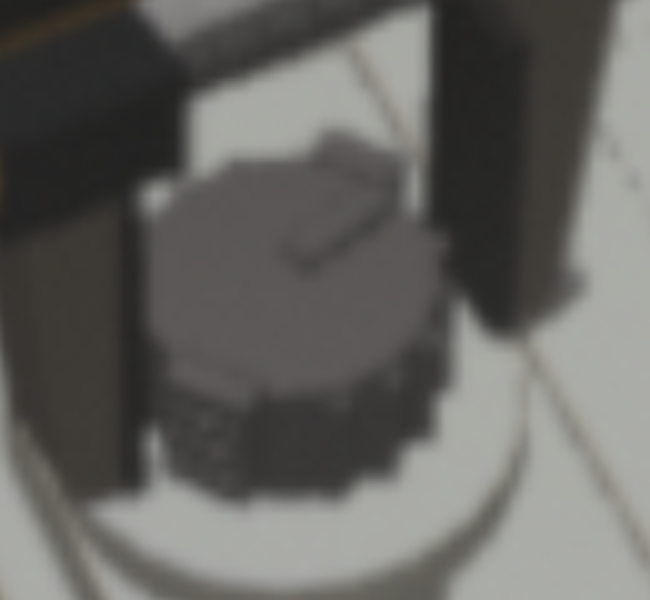

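The picture shows that the knob did not follow the later pinches: tabs at crop (206,330) and (264,242), which means a knob angle of roughly 0.9–1.0, while the tool had turned 1.45. I'll back off, look properly, and realign.

Emit:
apply_moves(series="0 0 0 0 0 0 0.2; 0 0 0 0 0 -15 0.2; 0 0 -0.14 0 0 -40 0.2; 0 0 -0.14 0 0 -20 0.2; 0 0 -0.14 0 0 0 0.2; 0 0 -0.13 0 0 0 0.2")

```text
clock: 21.75
ee_pos: [0.537, 0.0385, 0.1721]
ee_rot: [-3.138, 0.008, 2.194]
force: [-0.2, 0.2, -0.0]
finger_gap: 0.801
```

```bash
python3 -c "
from h import *
st()
c=optics.camera('scene')
cv2.imwrite('pics/s8.png',c['color'][:,:,::-1])
cv2.imwrite('pics/s8c.png',cv2.resize(c['color'][245:325,290:390,::-1],None,fx=8,fy=8,interpolation=cv2.INTER_CUBIC)[:600])"
```

```text
t 21.75 p [0.537  0.0385 0.1721] r [-3.138  0.008  2.194] F [-0.16  0.2  -0.05] M [-0.027 -0.134  0.021] gap 73.71 q6 -0.769
```

View pics/s8c.png

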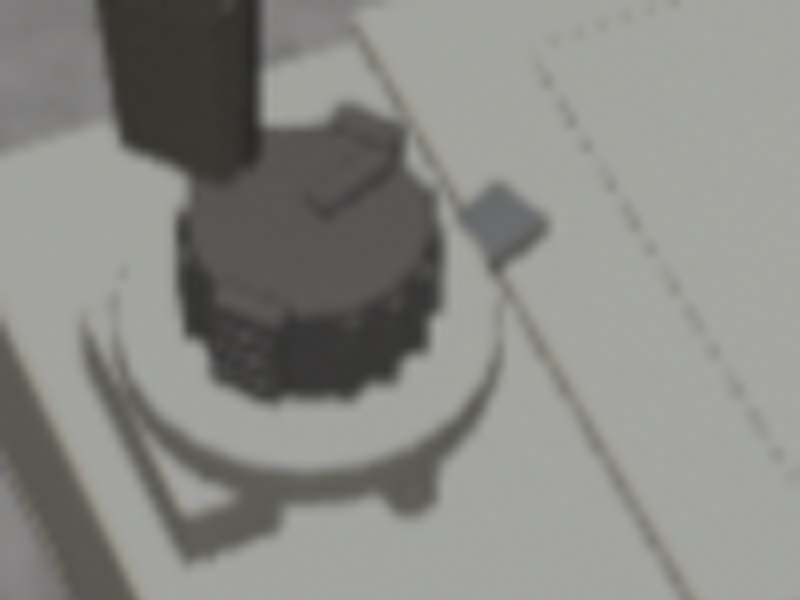

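```bash
cat > fit.py <<'E'
from h import *
from scipy.optimize import least_squares
def fitk(c,bolt,ta,tb,ctr=None,y0=-.03):
    def f(p):
        x,y,k,z,r=p
        d=lambda a,rr,zz:[x+rr*np.cos(a),y+rr*np.sin(a),zz]
        a=y0-k+np.pi/2;b=y0-k+1.2
        P=proj(c,[d(b,.055,z),d(a,r,.113),d(a,-r,.113)])
        return [*(P-np.array([bolt,ta,tb])).ravel(),(x-.5363)/.001,(y-.038)/.001,(z-.068)/.004,(r-.0275)/.004]
    return least_squares(f,[.5363,.038,1,.068,.027])
E
python3 -c "
from fit import *
c=optics.camera('scene')
r=fitk(c,(355.6,270.6),(336.5,259.1),(321,284))
print(r.x.round(4),r.fun.round(2))
"
```

```text
[0.5363 0.0374 0.8749 0.0676 0.025 ] [-0.09 -0.06  0.03 -0.55 -0.25 -0.39 -0.03 -0.6  -0.09 -0.62]
```

The raised view is clear: bolt tip ≈ (356,271), tabs ≈ (336,259) and (321,284). The fit gives a knob angle of 0.875, so there is 0.06 rad of lag (wind-up) and the small later steps were purely elastic. I'll realign the tool with the tabs and use larger pinched turns.

Emit:
apply_moves(series="0 0 -0.04 0 -1 40 0.2; 0 0 0 0 0 35 0.2; 0 0 0 0 0 4 0.3; 0 0 0 0 0 0 0.4; 0 0 0 0 0 0 0.4")

```text
clock: 22.35
ee_pos: [0.5393, 0.037, 0.0962]
ee_rot: [3.14, 0.013, 2.217]
force: [-0.6, -0.4, -0.2]
finger_gap: 0.601
```

```bash
python3 -c "
from h import *
st()"
```

```text
t 22.35 p [0.5393 0.037  0.0962] r [3.14  0.013 2.217] F [-0.56 -0.4  -0.22] M [ 0.018 -0.128  0.023] gap 55.27 q6 -0.793
```

```bash
python3 -c "
from h import *
plan([.5363,.0377,.0893],2.232,.4,n=2,step=10)"
```

```text
0 0.01 -0.02 2.5 -2 6.9 0.4; 0 0 0 -0 0 -0 0.4
end [0.5363 0.0377 0.0893] [3.140e+00 3.000e-03 2.237e+00]
```

Emit:
apply_moves(series="0 0.01 -0.02 2.5 -2 7 0.4; 0 0 0 0 0 0 0.46; 0 0 0 0 0 0 0.5; 0 0 0 0 0 0 0.53; 0 0 0 0 0 0 0.56; 0 0 0 0 0 0 0.58; 0 0 0 0 0 0 0.6")

```text
clock: 23.05
ee_pos: [0.5368, 0.0372, 0.0916]
ee_rot: [3.139, 0.004, 2.237]
force: [-1.0, -0.9, -2.3]
finger_gap: 0.494
```

```bash
python3 -c "
from h import *
st()"
```

```text
t 23.05 p [0.5368 0.0372 0.0916] r [3.139 0.004 2.237] F [-1.03 -0.86 -2.26] M [-0.074  0.044 -0.025] gap 45.41 q6 -0.82
```

Emit:
apply_moves(series="0 0 0.05 0 0 0 0.6; 0 0 0.05 0 0 0 0.6; 0 0 0.03 0 0 0 0.6")

```text
clock: 23.35
ee_pos: [0.5367, 0.0372, 0.0917]
ee_rot: [3.139, 0.005, 2.105]
force: [-1.1, -0.7, -2.2]
finger_gap: 0.494
```

```bash
python3 -c "
from h import *
st()"
```

```text
t 23.35 p [0.5367 0.0372 0.0917] r [3.139 0.005 2.105] F [-1.11 -0.66 -2.2 ] M [-0.044  0.081  0.325] gap 45.44 q6 -0.687
```

Emit:
apply_moves(series="0 0 0 0 0 0 0.36; 0 0 0 0 0 0 0.36; 0 0 0 0 0 0 0.4; 0 0 -0.06 0 0 0 0.4; 0 0 0 0 0 0 0.4")

```text
clock: 23.85
ee_pos: [0.5389, 0.0372, 0.0935]
ee_rot: [3.136, 0.008, 2.168]
force: [-0.7, -1.1, -0.3]
finger_gap: 0.598
```

```bash
python3 -c "
from h import *
st()
c=optics.camera('scene')
cv2.imwrite('pics/s9.png',cv2.resize(c['color'][245:325,290:390,::-1],None,fx=7,fy=7,interpolation=cv2.INTER_CUBIC))"
```

```text
t 23.85 p [0.5389 0.0372 0.0935] r [3.136 0.008 2.168] F [-0.68 -1.12 -0.27] M [-0.101  0.033  0.046] gap 55.05 q6 -0.75
```

View pics/s9.png

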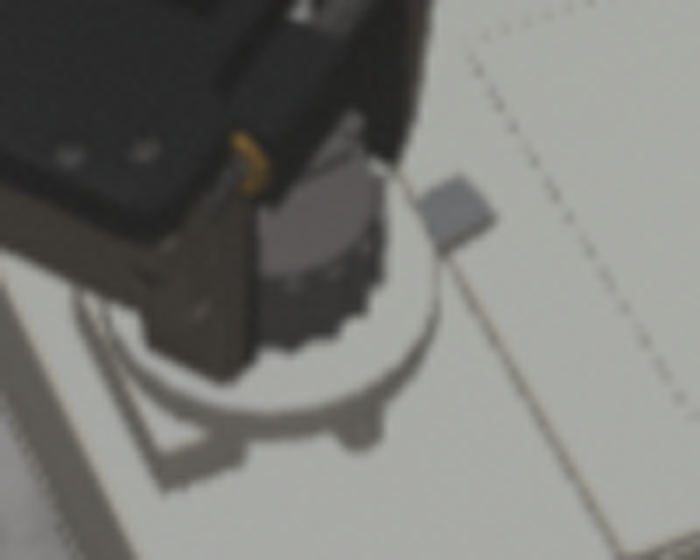

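```bash
cat >>fit.py <<'E'
def kb(c,bolt,z=.0676,y0=-.03,x=.5363,y=.0374):
    f=lambda k: proj(c,[x+.055*np.cos(y0-k[0]+1.2),y+.055*np.sin(y0-k[0]+1.2),z])[0]-bolt
    r=least_squares(f,[1.]);print('k',r.x.round(3),r.fun.round(2))
E
python3 -c "
from fit import *
c=optics.camera('scene')
kb(c,(355.6,270.6));kb(c,(358.4,273.3))
plan([.5363,.0376,.0893],2.168,.4,n=1,step=10)"
```

```text
k [0.878] [-0.    0.01]
k [0.996] [ 0.05 -0.05]
0.01 0.01 -0 1.8 -1.8 4.1 0.4
end [0.5364 0.0376 0.0893] [-3.137e+00 -2.000e-03  2.166e+00]
```

Emit:
apply_moves(series="0 0.01 0 2 -2 4 0.4; 0 0 0.04 0 0 0 0.4; 0 0 0 0 0 0 0.4")

```text
clock: 24.25
ee_pos: [0.5363, 0.0378, 0.0893]
ee_rot: [3.135, -0.003, 2.123]
force: [0.1, -0.1, 0.5]
finger_gap: 0.597
```

```bash
python3 -c "
from h import *
st()"
```

```text
t 24.25 p [0.5363 0.0378 0.0893] r [ 3.135e+00 -3.000e-03  2.123e+00] F [ 0.08 -0.14  0.55] M [-0.026 -0.129 -0.025] gap 54.97 q6 -0.715
```

Unlatched. Pinch again aligned, and turn 0.11.

Emit:
apply_moves(series="0 0 -0.02 0 0 0 0.46; 0 0 0 0 0 0 0.5; 0 0 0 0 0 0 0.53; 0 0 0 0 0 0 0.56; 0 0 0 0 0 0 0.6; 0 0 0.04 0 0 0 0.6; 0 0 0.04 0 0 0 0.6; 0 0 0.03 0 0 0 0.6")

```text
clock: 25.05
ee_pos: [0.5363, 0.0378, 0.0896]
ee_rot: [3.135, -0.004, 2.035]
force: [-1.2, -0.3, 1.8]
finger_gap: 0.498
```

```bash
python3 -c "
from h import *
st()"
```

```text
t 25.05 p [0.5363 0.0378 0.0896] r [ 3.135 -0.004  2.035] F [-1.2  -0.3   1.77] M [ 0.018 -0.003  0.296] gap 45.77 q6 -0.626
```

Emit:
apply_moves(series="0 0 0 0 0 0 0.36; 0 0 0 0 0 0 0.36; 0 0 0 0 0 0 0.4; 0 0 -0.06 0 0 0 0.4; 0 0 0 0 0 0 0.4")

```text
clock: 25.55
ee_pos: [0.5362, 0.0379, 0.089]
ee_rot: [3.135, -0.004, 2.099]
force: [0.3, -0.6, -0.3]
finger_gap: 0.602
```

```bash
python3 -c "
from h import *
st()
c=optics.camera('scene')
cv2.imwrite('pics/s10.png',cv2.resize(c['color'][245:325,290:390,::-1],None,fx=7,fy=7,interpolation=cv2.INTER_CUBIC))"
```

```text
t 25.55 p [0.5362 0.0379 0.089 ] r [ 3.135 -0.004  2.099] F [ 0.29 -0.59 -0.27] M [ 0.002 -0.098 -0.059] gap 55.39 q6 -0.69
```

View pics/s10.png

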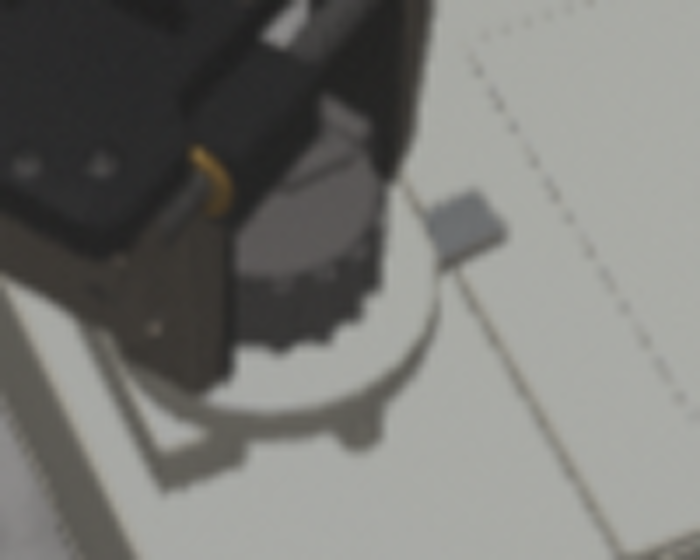

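```bash
python3 -c "
from fit import *
c=optics.camera('scene')
kb(c,(360.3,275.3))"
```

```text
k [1.082] [-0.03  0.03]
```

Emit:
apply_moves(series="0 0 0.06 0 0 0 0.4; 0 0 0 0 0 0 0.4")

```text
clock: 25.85
ee_pos: [0.5363, 0.0379, 0.0891]
ee_rot: [3.135, -0.004, 2.034]
force: [-0.9, 0.3, -0.2]
finger_gap: 0.602
```

```bash
python3 -c "
from h import *
st()"
```

```text
t 25.85 p [0.5363 0.0379 0.0891] r [ 3.135 -0.004  2.034] F [-0.87  0.27 -0.15] M [-0.006 -0.093  0.002] gap 55.35 q6 -0.625
```

Emit:
apply_moves(series="0 0 -0.03 0 0 0 0.46; 0 0 0 0 0 0 0.5; 0 0 0 0 0 0 0.53; 0 0 0 0 0 0 0.56; 0 0 0 0 0 0 0.6; 0 0 0.03 0 0 0 0.6; 0 0 0.03 0 0 0 0.6; 0 0 0.02 0 0 0 0.6")

```text
clock: 26.65
ee_pos: [0.5363, 0.0378, 0.0897]
ee_rot: [3.135, -0.004, 1.988]
force: [-0.7, -0.0, 2.0]
finger_gap: 0.498
```

```bash
python3 -c "
from h import *
st()"
```

```text
t 26.65 p [0.5363 0.0378 0.0897] r [ 3.135 -0.004  1.988] F [-0.69 -0.    2.01] M [ 0.009 -0.009  0.295] gap 45.78 q6 -0.579
```

Emit:
apply_moves(series="0 0 0 0 0 0 0.36; 0 0 0 0 0 0 0.36; 0 0 0 0 0 0 0.4; 0 0 -0.06 0 0 0 0.4; 0 0 0 0 0 0 0.4")

```text
clock: 27.15
ee_pos: [0.5356, 0.0378, 0.089]
ee_rot: [3.137, -0.005, 2.049]
force: [0.6, 0.2, 0.2]
finger_gap: 0.6
```

```bash
python3 -c "
from h import *
st()
c=optics.camera('scene')
cv2.imwrite('pics/s11.png',cv2.resize(c['color'][245:325,290:390,::-1],None,fx=7,fy=7,interpolation=cv2.INTER_CUBIC))"
```

```text
t 27.15 p [0.5356 0.0378 0.089 ] r [ 3.137 -0.005  2.049] F [0.61 0.21 0.18] M [ 0.01  -0.078 -0.146] gap 55.24 q6 -0.64
```

View pics/s11.png

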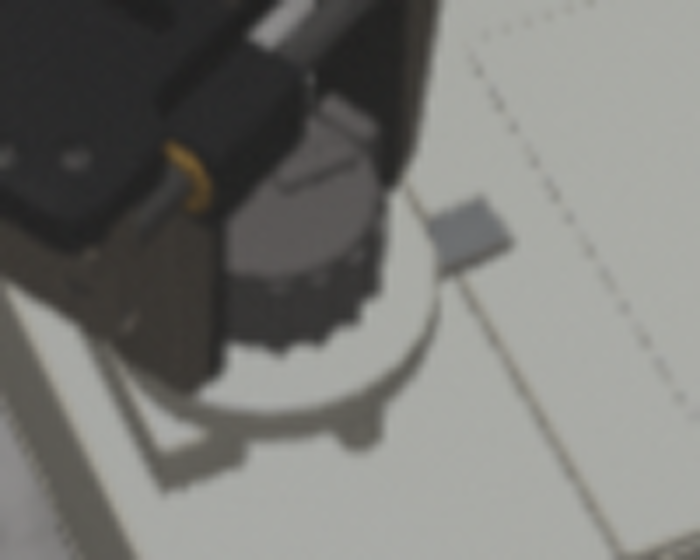

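The moment is now -0.146 after the loosened back-twist, where it was about 0 before, so the tabs seem to have sprung out. Bolt tip ≈ (361,276). Confirm with a forward twist.

Emit:
apply_moves(series="0 0 0.06 0 0 0 0.4; 0 0 0.03 0 0 0 0.4; 0 0 0.03 0 0 0 0.4")

```text
clock: 27.5
ee_pos: [0.5357, 0.038, 0.089]
ee_rot: [3.137, -0.005, 1.922]
force: [-0.3, 1.1, 0.2]
finger_gap: 0.603
```

```bash
python3 -c "
from h import *
st()"
```

```text
t 27.5 p [0.5357 0.038  0.089 ] r [ 3.137 -0.005  1.922] F [-0.27  1.07  0.22] M [ 0.064 -0.074  0.356] gap 55.44 q6 -0.513
```

The moment reached +0.36 with the fingers at 55 mm. That is locked contact on sprung-out tabs. Letting go and lifting off to look.

Emit:
apply_moves(series="0 0 -0.07 0 0 0 0.3; 0 0 0 0 0 0 0.1; 0 0 0 0 0 0 0; 0 0 0 0 0 -15 0; 0 0 0 0 0 -40 0; 0 0 0 0 0 -40 0; 0 0 0 0 0 -40 0; 0 0 0 0 0 0 0")

```text
clock: 28.3
ee_pos: [0.535, 0.0371, 0.2324]
ee_rot: [3.136, -0.005, 1.983]
force: [1.5, -0.5, 0.8]
finger_gap: 1.0
```

```bash
python3 -c "
from h import *
st()
c=optics.camera('scene')
cv2.imwrite('pics/s12.png',cv2.resize(c['color'][245:325,290:390,::-1],None,fx=7,fy=7,interpolation=cv2.INTER_CUBIC))"
```

```text
t 28.3 p [0.535  0.0371 0.2324] r [ 3.136 -0.005  1.983] F [ 1.45 -0.49  0.75] M [-0.035 -0.114  0.007] gap 92.01 q6 -0.574
```

View pics/s12.png

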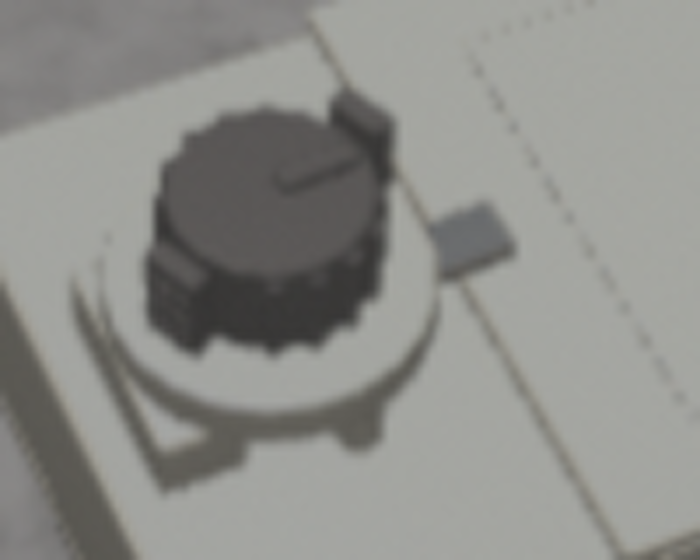

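```bash
python3 -c "
from fit import *
c=optics.camera('scene')
r=fitk(c,(290+501/7,245+225/7),(290+371/7,245+104/7),(290+170/7,245+275/7))
print(r.x.round(4),r.fun.round(2))
cv2.imwrite('pics/s13.png',c['color'][:,:,::-1])
st()
"
```

```text
[0.5361 0.0371 1.1561 0.0682 0.0296] [ 0.08  0.03 -0.26 -0.8  -0.05 -0.83 -0.23 -0.88  0.04  0.52]
t 28.4 p [0.5322 0.0376 0.2266] r [-3.14  -0.009  1.983] F [ 0.11 -0.3  -1.11] M [ 0.006 -0.146 -0.012] gap 91.83 q6 -0.574
```

View pics/s13.png

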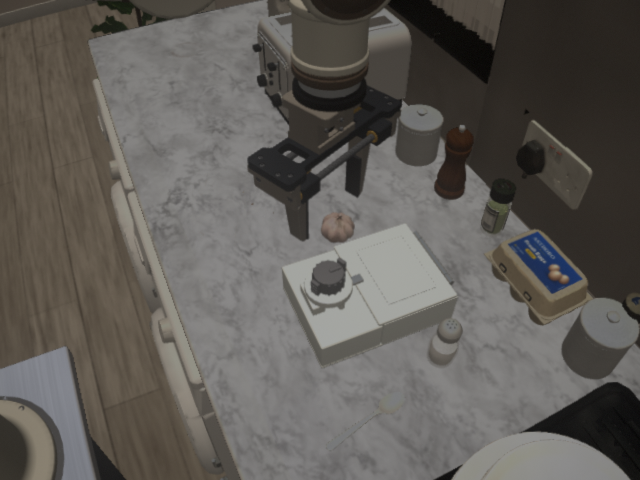

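The tabs now stand at a radius of 29.6 mm, fully out, with the knob at about 1.15. The lid is shut under the bolt (≈ 361,277), the garlic, shaker and spoon are where they were, and the arm is clear. Handing in.

```bash
python3 -c "
from rig import manip
print(manip.close_job())"
```

```text
the job is handed in; nothing more can be done
None
```

The lid is shut, the knob is locked with the bolt over it, and the job is handed in at about 28.5 s. No verdict was reported.

- **Lid:** I pressed it shut with closed fingers while the knob was still open. The last press read about 21 N, well over the suggested 2–4 N. The pictures then showed the lid flush.
- **Locking:** I pinched the tabs, turned the knob in steps and loosened after each one to feel for the notch. It caught with the knob near 1.1–1.15 rad: with the fingers only loosely on the tabs, twisting gave -0.15 and then +0.36 N m. At every earlier stop it gave about 0.
- **Last checks:**
  - Both tabs measure about 29.6 mm from the axis, against 30 mm when fully out.
  - The knob measures about 1.15 rad in the last picture.
  - The bolt lies over the shut lid.
  - The garlic, shaker and spoon look unmoved.
  - The gripper is open, about 14 cm above the box.

**What went wrong or disagreed:**
- From the second stop on, my first round of small steps did not turn the knob. The tool had gone to about 1.45 rad while a picture showed the knob still at about 0.88. I realigned the fingers to the tabs and repeated with larger turns.
- Knob angles from the pictures and from the tool differ by about 0.03–0.06 rad.
- The force on each tab was not measured directly. I relied on the fixed grip of about 30 N and closed the fingers slowly.

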